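# Index the spice carousel and rotate its stock

### The job

The carousel on the worktop is locked by a red sprung pin: pull it out, swing the platter round by that knob until the lane with the green-labelled jar points to the red front mark, and let the pin snap fully home in the hole there. Then pull that green-labelled jar forward along its lane until it is close to the front rail, and stand the other green-labelled jar from the worktop upright behind it in the same lane. Leave the brown-labelled jar standing on the carousel, and do not shift or knock over anything else on the worktop.

Things in the scene. Friction and masses are not known exactly. Their poses are not given: they have to be found in the camera images.
- stand: Spice carousel: fixed white conical base (262 mm wide) under a turning wooden platter (240 mm wide, top 54 mm over the worktop). Origin on the axis at worktop height, z up, -x = FRONT (flat red pointer on the foot, reaching 159 mm from the axis). Eight lanes at 45 degrees run outward; 22 mm tall fins stand between them, 76 to 112 mm from the axis. At the start the front lane is empty.
- rail (a point): Steel rail, 5 mm thick, round the platter's edge (radius 120 mm, 118 mm over the worktop) on eight posts between the lanes; it turns with the platter. This fixed point marks its middle at the front of the carousel. A jar touches the rail with its axis 95 mm from the carousel's axis.
- front_spot (a point): Fixed point on the platter's top, 90 mm to the front of the carousel's axis: where the underside of the old jar should end, close to the rail.
- back_spot (a point): Fixed point on the platter's top, 38 mm to the front of the carousel's axis: where the underside of the new jar should end, behind the old one.
- turntable (a joint): Platter angle, rad, + = anticlockwise from above; 0 at the start. Range -0.87 to 0.87, little friction once the pin is out. Index holes in the base at -0.785, 0, +0.785 (one 45 degree lane step either way); 3 mm of play in a hole. Turning by q carries knob and lanes round the carousel's axis by q.
- pin (a joint): Pull of the sprung pin along its axis, m: 0 = fully home in a hole, 0.022 = right out. The tip leaves the hole at 0.010; released between holes it rests on the cone at about 0.009. The spring pulls it in with 4 N at 0 and 7.5 N at 0.022.
- knob (a point): Middle of the red pin knob's round grip: 20 mm thick, 24 mm long, with a 27 mm flange starting 10 mm beyond this point. Site z = pin axis, leaning 35 degrees from vertical, outward; pull along +z. It starts on the left side; with the pin home it is 144 mm from the carousel's axis, 63 mm high, close under the rail: take it with the tool along the pin axis. The bushing ends 23 mm below this point.
- green_jar_old: Spice jar with green label and red cap, standing on the carousel, 42 mm body, cap 45 mm wide from 85 to 106 mm height. Origin: centre of its underside; z up. Held by the cap it must be lifted a few mm off the wood to move it, or it drags and tips. In the lane 45 degrees to the left or to the right of the front at the start, about 54 mm from the carousel's axis.
- green_jar_new: The same kind of jar (green label, red cap, same sizes, origin at centre of underside), standing on the worktop to the robot's right among other small things. A bread bin stands behind them (its front about 0.6 m ahead of the robot), and a wall cabinet hangs over the back of the worktop, right of the hob: from about 0.62 m ahead of the robot, 0.5 m up.
- brown_jar: Spice jar of the same size with a dark brown label, on the carousel in the other of the two occupied lanes; it stays in its place on the platter and rides along. Origin: centre of underside.
- decoy_jar: Spice jar of the same size with a dark brown label, loose on the worktop; leave it. Origin: centre of underside.
- salt: Glass salt shaker, 44 mm wide, 90 mm tall, loose on the worktop; leave it. Origin: centre of underside.

How it is judged:
By the outcome, as a careful person would: the job done as asked, in the order asked, and still so for the second after the job is handed in, with the robot touching nothing.
It also fails if it takes over 69 s, if anything falls off the work surface, if the arm or the gripper's body presses on something with over 40 N, if the wrist force passes 120 N, or if a joint passes its speed limit or range.

### The arm

A 6-joint arm with a two-finger parallel gripper is mounted at the origin on a cart in front of the work surface, level with it; the furniture and walls round the work are solid. World frame = base frame: x ahead of the robot, y to its left, z up, the work surface at z = 0. Lengths are in mm, angles in rad, forces in N, time in s.
With the tool pointing down it reaches from about 275 to 750 mm from the base axis. Payload 10.2 kg.
Tool frame: the origin (TCP) lies at the very end of the fingers, on their centre line; the grasp point (between the pads) lies 19 mm behind it; z points along the fingers, y is the line along which they close (so a half turn about z gives the same grasp; the last joint's range is limited). The gripper opens to 85 mm and grips with 20 to 120 N. Pads are 22 mm wide; open, the fingers measure 114 mm over their backs; the gripper's body (76 mm by 85 mm) begins 54 mm behind the grasp point. The pads swing forward as they close: fully open they stand 13 mm farther back than shut.
Start: joints at [-1.481, 0.313, 1.498, -0, 1.331, -0.223], TCP at [161.542, -499.535, 231.294] pointing down, gripper open.
Joint ranges: [-2.94, 2.94], [-0.97, 2.17], [0.19, 2.56], [-1.23, 4.37], [0.02, 3.11], [-2.88, 2.88]. Speed limits (rad/s): [2.39, 2.39, 3.01, 3.14, 3.14, 3.14].

### API

Orientations are given as a unit quaternion [w, x, y, z].
In Python, from rig import telemetry, optics, ctrl gives the robot as it stands.
- The arm moves only by the tool servo_tool, never from a script. Its argument "deltas" is a list of rows, each a list of 3 entries, a list of its own where there are three numbers: the shift along the tool's x, y, z in units of 20 cm (1.0 is 20 cm), then the turn, a rotation vector about the tool's x, y, z in units of 90 degrees (1.0 is 90 degrees), then the opening, from 0 (shut) to 1 (fully open). A call has 1 to 8 rows; each row shifts and turns the commanded pose from where the row before left it, along the tool's axes as they then stand; what a row does not reach is not made up. A row lasts 1/10 s, in which the tool goes at most 50 mm and 8.59 degrees, less where a joint would pass 70% of its speed; a pose out of reach is approached as far as the arm can. A call with a number of a shift or a turn outside -1 to 1 is refused whole. A call with a gripper value outside its range is refused whole. The fingers move at their own pace and stop on an object; "squeeze" is the grip in N (left out, the last holds). Time passes only in rows, so rows that do not move let the fingers close. It gives the time, the measured TCP pose, the force, the opening and the grip force at its end, in the units of the state.
- telemetry.sense(): the state, without advancing time (a new reading comes with each control period).
- optics.capture(name): name is "scene" or "top"; returns the picture (420x560x3 uint8, blue, green, red); there is no depth.
- optics.camera_model(name): a dict with "vfov" (degrees; the focal length in pixels is half the picture's height over the tangent of half this angle, whatever the lens; pixels are square), "cx", "cy" (the principal point, pixels), "dist" ([k1, k2, p1, p2, k3] as OpenCV has them; the pictures are not rectified), "R" (3x3) and "t" (3): a world point X has camera coordinates R X + t. Camera axes: x right, y down, z forward; pixel columns grow to the right and rows downward; lengths in mm; the calibration is good to about 2 mm. A picture is of the moment at which its call begins. camera_model takes no time and is no camera call.
- ctrl.finish_job(): hands the job in; it is judged then, once.
The state is a dict: "time_s": time; "joints": joint angles; "dq": joint speeds; "tau": joint torques, N m; "eef_pos": TCP position; "ee_rot": TCP orientation; "force": force on the tool from outside, world axes, zero at the start; "wrist_torque": the same for the moment, N m; "grip_width": opening from 0.0 (shut) to 1.0 (fully open); "grip_force": force on a finger pad.
Only numpy, scipy, OpenCV 4.12 (cv2) and the standard library are available. Lean on these libraries where they do the work, as an engineer would, in place of code of your own. Each camera call takes 0.05 s, during which the arm holds its last target. There are 200 camera calls.

## Working session

There is one attempt and no reset: what is moved stays moved. The work goes in short steps, Python scripts to look and compute and a tool call to move; the robot and the scene stay as the last step left them, time stands still between calls to the robot, and variables do not carry over. Pictures are saved under pics/ and viewed, at most 10 in all, crops included, and the job is handed in when it is done.

Besides the shell and the picture viewer there is one more tool, called after ">>>" by a JSON object that holds its "name" and its "arguments", one argument or row to a line. servo_tool: Moves the arm, as the interface text tells. Its arguments: {"type":"object","properties":{"deltas":{"type":"array"},"squeeze":{"type":"number"}},"required":["deltas"]}

```bash
ls; mkdir -p pics; python3 - <<'E'
from rig import telemetry, optics, ctrl
import cv2,numpy as np
for n in("scene","top"):
    m=optics.camera_model(n); print(n,m['vfov'],m['cx'],m['cy'],m['dist'],np.round(m['R'],4).tolist(),np.round(m['t'],1).tolist())
    cv2.imwrite(f"pics/{n}0.png",optics.capture(n))
print(telemetry.sense())
E
```

```text
pics
scene 51.75353052160797 280.0614632035298 208.5999721512218 [-0.03874887  0.          0.          0.          0.        ] [[-0.5249, -0.8511, 0.0117], [-0.4304, 0.2536, -0.8663], [0.7343, -0.4597, -0.4994]] [266.2, 279.6, 825.0]
top 46.63705779511723 277.9353856069452 211.7694594449875 [-0.12969022  0.          0.          0.          0.        ] [[0.0259, -0.9997, 0.0025], [-0.9831, -0.0259, -0.1815], [0.1815, 0.0022, -0.9834]] [-7.5, 494.4, 1073.4]
{'time_s': 0.1, 'joints': array([-1.48138083e+00,  3.13427594e-01,  1.49833214e+00,  1.49805778e-05,
        1.33099314e+00, -2.23397876e-01]), 'dq': array([ 5.36759219e-04,  6.83475717e-04, -3.46798671e-03,  5.74778286e-04,
        3.86779078e-04,  9.11035966e-06]), 'tau': array([ 2.48102238e-03, -4.12901509e+01, -2.60144949e+01, -2.33406836e-04,
        3.03404071e-03,  4.40842925e-06]), 'eef_pos': array([ 161.535153  , -499.30481692,  230.78604141]), 'ee_rot': array([-5.78318770e-04,  9.87793501e-01,  1.55767981e-01,  4.60915966e-05]), 'force': array([ 0.29397981, -0.41594566,  0.51290881]), 'wrist_torque': array([ 0.0405045 ,  0.00312143, -0.04135854]), 'grip_force': 0.0, 'grip_width': 0.9953936122138168}
```

View pics/scene0.png

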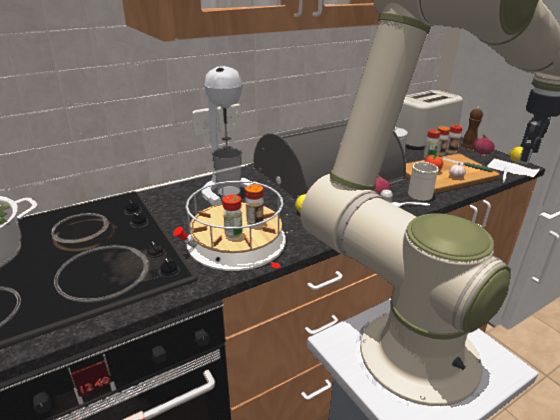

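View pics/top0.png

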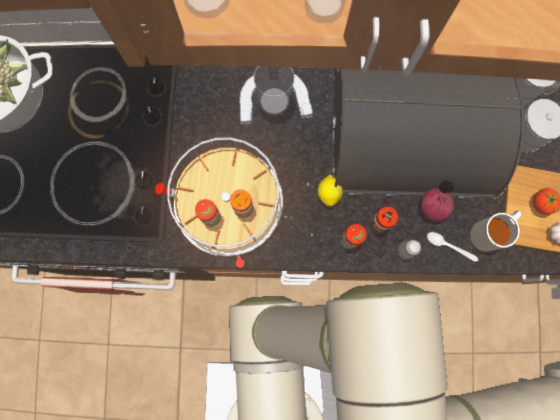

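Scene: the carousel is at about (235,225), green jar (232,218) nearer the camera and brown jar (255,205) behind it, knob (180,233). Top: platter about (226,197), knob (160,189), pointer tip (240,263), green old jar's cap (206,211), brown (241,202), loose jars (355,236) and (386,218). A zoom will tell the loose jars apart.

```bash
python3 - <<'E'
import cv2,numpy as np
t=cv2.imread("pics/top0.png")
a=cv2.resize(t[130:280,145:295],(600,600),interpolation=cv2.INTER_CUBIC)
b=cv2.resize(t[190:265,335:385+25],None,fx=2.66,fy=2.66,interpolation=cv2.INTER_CUBIC)
o=np.zeros((600,800,3),np.uint8);o[:,:600]=a;o[:b.shape[0],600:]=b[:,:200]
cv2.imwrite("pics/crop0.png",o)
E
```

```text
(no output)
```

View pics/crop0.png

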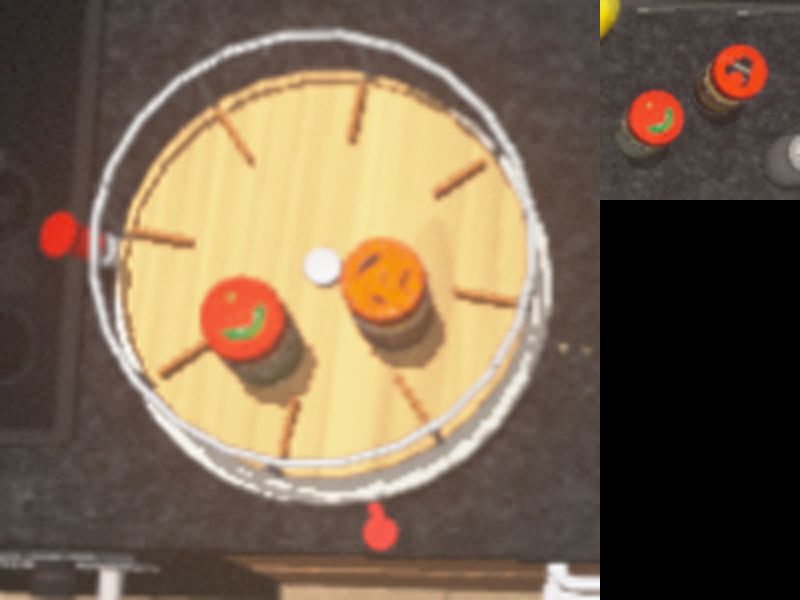

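Zoom: the left loose jar (355,236) has the green leaf cap, the right one (386,218) is the brown decoy. Old green is in the left lane, so the platter turns +0.785.

```bash
cat > h.py <<'E'
from rig import telemetry, optics, ctrl
import cv2,numpy as np
from scipy.spatial.transform import Rotation as Ro
from scipy.optimize import least_squares
def cam(n):
    m=optics.camera_model(n); f=210/np.tan(np.radians(m['vfov'])/2)
    return np.array([[f,0,m['cx']],[0,f,m['cy']],[0,0,1]]),np.array(m['dist']),np.array(m['R']),np.array(m['t'])
def proj(n,X):
    K,d,R,t=cam(n); return cv2.projectPoints(np.atleast_2d(np.float64(X)),cv2.Rodrigues(R)[0],t,K,d)[0][:,0]
def ray(n,uv,z):
    K,d,R,t=cam(n); p=cv2.undistortPoints(np.float64(uv).reshape(-1,1,2),K,d)[:,0]
    D=np.c_[p,np.ones(len(p))]@R; c=-R.T@t
    return c+D*((z-c[2])/D[:,2])[:,None]
def blobs(im,lo=(0,150,120),hi=(12,255,255),mn=15):
    h=cv2.cvtColor(im,cv2.COLOR_BGR2HSV); m=cv2.inRange(h,lo,hi)
    n,l,s,c=cv2.connectedComponentsWithStats(m); return [(c[i].round(1).tolist(),int(s[i,4]),s[i,:4].tolist()) for i in range(1,n) if s[i,4]>=mn]
def pose():
    s=telemetry.sense(); q=s['ee_rot']; return np.array(s['eef_pos']),Ro.from_quat([q[1],q[2],q[3],q[0]]),s
def togo(p,Rt):  # total shift in units (current tool axes), rotvec in units
    p0,R0,s=pose(); return (R0.inv().apply(np.array(p)-p0)/200).round(4),((R0.inv()*Rt).as_rotvec()/(np.pi/2)).round(4)
E
python3 - <<'E'
from h import *
im=cv2.imread("pics/top0.png"); sc=cv2.imread("pics/scene0.png")
print(blobs(im)); print([b for b in blobs(sc) if b[0][0]<330])
px=np.array([[93,240],[310,33],[532,200],[300,463],[150,380],[180,95],[470,115],[440,420]])/4+[145,130]
P=ray("top",px,118)
r=least_squares(lambda c:np.hypot(P[:,0]-c[0],P[:,1]-c[1])-120,P.mean(0)[:2]); print("rail",r.x,r.fun.round(1))
# fins outer/inner ends (z 76)
f=np.array([[360,85,352,140],[216,108,252,163],[125,233,192,243],[163,375,208,347],[485,165,437,195],[516,302,457,293],[438,435,397,378],[284,458,295,402]])/4
c=r.x
for a in f:
    w=ray("top",np.array([a[:2],a[2:]])+[145,130],72)[:,:2]-c
    print(np.hypot(*w.T).round(),np.degrees(np.arctan2(w[:,1],w[:,0])).round(1),np.degrees(np.arctan2(*(w[0]-w[1])[::-1])).round(1))
E
```

```text
[([160.3, 188.7], 115, [155, 183, 12, 12]), ([545.7, 201.5], 444, [535, 188, 25, 27]), ([557.0, 195.4], 20, [555, 193, 5, 5]), ([242.8, 206.4], 48, [231, 197, 20, 14]), ([204.8, 209.3], 316, [195, 199, 21, 22]), ([386.8, 216.8], 301, [376, 207, 22, 21]), ([499.0, 232.0], 304, [489, 219, 21, 26]), ([355.2, 233.5], 305, [345, 224, 21, 21]), ([239.3, 261.9], 68, [236, 256, 8, 12])]
[([252.3, 189.4], 40, [245, 185, 18, 8]), ([231.2, 199.0], 123, [222, 195, 19, 9]), ([179.7, 232.1], 94, [173, 227, 15, 12]), ([274.9, 264.7], 41, [270, 262, 10, 6])]
rail [522.47519933 124.07238883] [ 1.   1.2  0.6 -2.  -6.2 -5.5 -8.4 -2.8]
[107.  74.] [ -8.8 -10.3] -5.4
[112.  72.] [36.2 36.8] 35.1
[115.  76.] [82.3 82.1] 82.8
[109.  79.] [127.1 128.2] 124.1
[108.  76.] [-56.2 -56.4] -55.6
[111.  78.] [ -99.8 -100.9] -97.3
[117.  78.] [-144.3 -145.2] -142.6
[112.  80.] [171.4 171.3] 171.6
```

```bash
python3 - <<'E'
from h import *
f=(np.array([[360,85,352,140],[216,108,252,163],[125,233,192,243],[163,375,208,347],[485,165,437,195],[516,302,457,293],[438,435,397,378],[284,458,295,402]])/4).reshape(-1,2)+[145,130]
ang=np.repeat([-9,36,82,127,-56,-99,-144,171],2)
def model(v):
    k=np.round((ang-v[2]-22.5)/45)
    a=np.radians(v[2]+22.5+45*k); r=np.tile([112,76],8)
    return np.c_[v[0]+r*np.cos(a),v[1]+r*np.sin(a),np.full(16,72.)]
R=least_squares(lambda v:(proj("top",model(v))-f).ravel(),[522,124,13.5],loss='soft_l1'); v=R.x;print(v,R.fun.reshape(-1,2).round(1).tolist())
c=v[:2];y=np.radians(v[2])
fr=-np.array([np.cos(y),np.sin(y)])
print("pointer pred",proj("top",[*(c+159*fr),3]),proj("scene",[*(c+150*fr),3]),"obs tip (240,268)")
kd=np.array([-np.sin(y),np.cos(y)])
s,co=np.sin(np.radians(35)),np.cos(np.radians(35))
kn=np.r_[c+144*kd,63]; ax=np.r_[kd*s,co]
for d in(0,12,18):print("knob",proj("top",kn+ax*d),proj("scene",kn+ax*d))
print(kn,ax)
J=[([204.8,209.8],[231.5,201]),([241,202],None),([355.2,234.5],None)]
# cap bbox centres, top disc z=106
for nm,u in(("old",(205.5,210)),("new",(355.5,234.5)),("decoy",(387,217.5))):
    w=ray("top",[u],100)[0];d=w[:2]-c;print(nm,w,np.hypot(*d),np.degrees(np.arctan2(d[1],d[0]))-v[2],proj("scene",w))
E
```

```text
[519.85780976 123.82532031  13.41940765] [[0.7, -0.9], [-0.4, 0.2], [0.2, 0.9], [-0.4, -0.4], [1.5, 0.1], [0.1, 0.4], [-1.6, 1.1], [0.6, -0.8], [0.6, -1.2], [-0.5, -0.1], [0.6, 0.6], [-0.4, -0.0], [-1.0, -0.9], [0.2, 0.2], [-0.4, 1.3], [0.2, -0.5]]
pointer pred [[241.63758235 268.45173814]] [[277.70503795 265.32131009]] obs tip (240,268)
knob [[164.28090292 210.86612652]] [[190.68367602 243.25085953]]
knob [[160.32927256 210.68678068]] [[187.87858776 240.96336637]]
knob [[158.32872301 210.59595501]] [[186.45742563 239.80421255]]
[486.43866473 263.89373483  63.        ] [-0.13311413  0.55791626  0.81915204]
old [484.09352168 163.90100832 100.        ] 53.71354643698508 118.32690691636559 [[228.32743758 219.32555651]]
new [ 438.58925478 -164.38733428  100.        ] 299.45135213173853 -119.16649430797851 [[345.38803874 194.77138753]]
decoy [ 477.86145515 -234.0953593   100.        ] 360.3760628746695 -110.11156588453353 [[355.70890962 183.33984361]]
```

```bash
python3 - <<'E'
from h import *
c=np.array([519.9,123.8]);yaw=13.4
s,co=np.sin(np.radians(35)),np.cos(np.radians(35))
for b in(60,65,67.5,70,75,80):
  a=np.radians(yaw+b);kd=np.array([np.cos(a),np.sin(a)]);kn=np.r_[c+144*kd,63]; ax=np.r_[kd*s,co]
  print(b,kn.round(1),[np.r_[proj("top",kn+ax*d)[0],proj("scene",kn+ax*d)[0]].round(1).tolist() for d in(0,13)])
for nm,u,o in(("old",(205.5,210),(231.5,199)),("brown",(241,200),(255,190))):
    w=ray("top",[u],158)[0];d=w[:2]-c;print(nm,w,np.hypot(*d),np.degrees(np.arctan2(d[1],d[0]))-yaw,proj("scene",w),o)
E
```

```text
60 [561.  261.8  63. ] [[167.4, 179.1, 180.4, 228.5], [163.4, 176.9, 176.9, 225.3]]
65 [548.9 264.9  63. ] [[165.7, 184.2, 181.0, 231.1], [161.6, 182.4, 177.5, 228.0]]
67.5 [542.7 266.   63. ] [[165.1, 186.8, 181.4, 232.4], [160.9, 185.1, 178.0, 229.3]]
70 [536.5 266.8  63. ] [[164.5, 189.4, 182.0, 233.7], [160.3, 187.9, 178.6, 230.7]]
75 [523.9 267.7  63. ] [[163.7, 194.7, 183.5, 236.2], [159.5, 193.6, 180.1, 233.4]]
80 [511.4 267.5  63. ] [[163.5, 200.1, 185.4, 238.6], [159.1, 199.3, 182.1, 235.9]]
old [473.40366801 154.97066012 158.        ] 55.977843307293355 132.7625087762519 [[232.54492727 199.39601049]] (231.5, 199)
brown [496.39615472  82.29831669 158.        ] 47.69507794683509 -132.92438501681988 [[254.84623507 188.39790419]] (255, 190)
```

```bash
cat >> h.py <<'E'
from scipy.linalg import expm,logm
def T(p,R): M=np.eye(4);M[:3,:3]=R.as_matrix();M[:3,3]=p;return M
def screw(p,Rt,n,start=None,show=True):
    """constant per-row delta reaching (p,Rt) in n rows"""
    p0,R0,_=pose() if start is None else (*start,None)
    dT=np.linalg.inv(T(p0,R0))@T(p,Rt); r=Ro.from_matrix(dT[:3,:3]).as_rotvec()
    M=expm(np.real(logm(dT))/n); row=M[:3,3]/200; rr=Ro.from_matrix(M[:3,:3]).as_rotvec()/(np.pi/2)
    A=T(p0,R0);path=[]
    for _ in range(n): A=A@M;path.append(A[:3,3].round().tolist())
    if show: print(n,"rows",row.round(4).tolist(),rr.round(4).tolist(),"mm/row",np.hypot(np.linalg.norm(row),0)*200); print(path[::max(1,n//5)])
    return row,rr
C=np.array([519.9,123.8]);YAW=13.4
def knobpose(b,d,C=C):
    """tool pose with grasp point at distance d along pin axis from knob (home), platter angle so that knob is at world angle b deg"""
    a=np.radians(b);kd=np.array([np.cos(a),np.sin(a),0]);s,c=np.sin(np.radians(35)),np.cos(np.radians(35))
    z=np.array([0,0,1.]);ax=kd*s+z*c;x=kd*c-z*s
    kn=np.r_[C,63]+144*kd
    return kn+ax*(d-19),Ro.from_matrix(np.c_[x,np.cross(-ax,x),-ax])
E
python3 - <<'E'
from h import *
p,R=knobpose(82.4,110); print(p); w=np.array([540,345,260.])
screw([400,0,310],R,12); 
screw(w,R,9,([400,0,310],R)); screw(p,R,5,(w,R))
E
```

```text
[545.84810276 318.27198462 137.54283603]
12 rows [0.2163, -0.0672, -0.1012] [-0.0183, -0.0289, -0.0577] mm/row 49.625479030116566
[[199.0, -473.0, 251.0], [266.0, -409.0, 284.0], [323.0, -331.0, 307.0], [367.0, -243.0, 320.0], [393.0, -148.0, 323.0], [402.0, -49.0, 316.0]]
9 rows [0.18, 0.0517, -0.0921] [0.0, -0.0, 0.0] mm/row 41.74067501391521
[[416.0, 38.0, 304.0], [431.0, 77.0, 299.0], [447.0, 115.0, 293.0], [462.0, 153.0, 288.0], [478.0, 192.0, 282.0], [493.0, 230.0, 277.0], [509.0, 268.0, 271.0], [524.0, 307.0, 266.0], [540.0, 345.0, 260.0]]
5 rows [0.0492, 0.0093, 0.1151] [0.0, -0.0, 0.0] mm/row 25.09529367771739
[[541.0, 340.0, 236.0], [542.0, 334.0, 211.0], [544.0, 329.0, 187.0], [545.0, 324.0, 162.0], [546.0, 318.0, 138.0]]
```

>>> {"name": "servo_tool", "arguments": {
  "deltas": [
    [[0.185,-0.058,-0.087],[-0.0157,-0.0248,-0.0495],1],
    [[0.185,-0.058,-0.087],[-0.0157,-0.0248,-0.0495],1],
    [[0.185,-0.058,-0.087],[-0.0157,-0.0248,-0.0495],1],
    [[0.185,-0.058,-0.087],[-0.0157,-0.0248,-0.0495],1],
    [[0.185,-0.058,-0.087],[-0.0157,-0.0248,-0.0495],1],
    [[0.185,-0.058,-0.087],[-0.0157,-0.0248,-0.0495],1],
    [[0.185,-0.058,-0.087],[-0.0157,-0.0248,-0.0495],1]
  ]
}}

```text
time_s: 0.8
eef_pos: [345.6, -285.3, 314.9]
ee_rot: [0.106, 0.896, 0.414, -0.12]
force: [0.2, -0.4, -0.5]
grip_width: 0.998
grip_force: 0.0
```

>>> {"name": "servo_tool", "arguments": {
  "deltas": [
    [[0.185,-0.058,-0.087],[-0.0157,-0.0248,-0.0495],1],
    [[0.185,-0.058,-0.087],[-0.0157,-0.0248,-0.0495],1],
    [[0.185,-0.058,-0.087],[-0.0157,-0.0248,-0.0495],1],
    [[0.185,-0.058,-0.087],[-0.0157,-0.0248,-0.0495],1],
    [[0.185,-0.058,-0.087],[-0.0157,-0.0248,-0.0495],1],
    [[0.185,-0.058,-0.087],[-0.0157,-0.0248,-0.0495],1],
    [[0.185,-0.058,-0.087],[-0.0157,-0.0248,-0.0495],1]
  ]
}}

```text
time_s: 1.5
eef_pos: [395.2, 3.4, 308.4]
ee_rot: [0.2, 0.716, 0.629, -0.227]
force: [0.6, 0.2, 0.2]
grip_width: 1.002
grip_force: 0.0
```

>>> {"name": "servo_tool", "arguments": {
  "deltas": [
    [[0.18,0.052,-0.092],[0,0,0],0.7],
    [[0.18,0.052,-0.092],[0,0,0],0.7],
    [[0.18,0.052,-0.092],[0,0,0],0.7],
    [[0.18,0.052,-0.092],[0,0,0],0.7],
    [[0.18,0.052,-0.092],[0,0,0],0.7],
    [[0.18,0.052,-0.092],[0,0,0],0.7],
    [[0.18,0.052,-0.092],[0,0,0],0.7],
    [[0.18,0.052,-0.092],[0,0,0],0.7]
  ]
}}

```text
time_s: 2.3
eef_pos: [520.3, 309.7, 262.7]
ee_rot: [0.199, 0.717, 0.628, -0.227]
force: [1.4, 0.2, 0.9]
grip_width: 0.703
grip_force: 0.0
```

```bash
python3 - <<'E'
from h import *
p,R=knobpose(82.4,110);w=np.array([540,345,260.])
print(pose()[0],pose()[2]['joints']); screw(w,R,3); screw(p,R,5,(w,R))
E
```

```text
[520.3194827  309.71464756 262.70470073] [ 0.53545181  0.75302093  0.84556044 -0.50004601  1.9104132   0.58688739]
3 rows [0.0538, 0.0248, -0.0323] [0.0001, 0.0005, 0.0001] mm/row 13.497714980659259
[[527.0, 321.0, 262.0], [533.0, 333.0, 261.0], [540.0, 345.0, 260.0]]
5 rows [0.0492, 0.0093, 0.1151] [0.0, -0.0, 0.0] mm/row 25.09529367771739
[[541.0, 340.0, 236.0], [542.0, 334.0, 211.0], [544.0, 329.0, 187.0], [545.0, 324.0, 162.0], [546.0, 318.0, 138.0]]
```

>>> {"name": "servo_tool", "arguments": {
  "deltas": [
    [[0.08,0.037,-0.048],[0,0,0],0.7],
    [[0.08,0.037,-0.048],[0,0,0],0.7],
    [[0.049,0.009,0.115],[0,0,0],0.7],
    [[0.049,0.009,0.115],[0,0,0],0.7],
    [[0.049,0.009,0.115],[0,0,0],0.7],
    [[0.049,0.009,0.115],[0,0,0],0.7],
    [[0.049,0.009,0.115],[0,0,0],0.7]
  ]
}}

```text
time_s: 3.0
eef_pos: [545.1, 315.8, 137.0]
ee_rot: [0.199, 0.717, 0.628, -0.227]
force: [-0.1, 0.2, 0.1]
grip_width: 0.702
grip_force: 0.0
```

```bash
python3 - <<'E'
from h import *
p,R=knobpose(82.4,40);print(togo(p,R),pose()[0])
a=optics.capture("scene")[120:330,60:340];b=optics.capture("top")[90:300,60:340]
cv2.imwrite("pics/c1.png",np.hstack([cv2.resize(x,(400,300),interpolation=cv2.INTER_CUBIC) for x in(a,b)]))
E
```

```text
(array([0.0098, 0.0021, 0.3403]), array([0.0002, 0.0015, 0.0002])) [545.06780729 315.75992926 136.99176482]
```

View pics/c1.png

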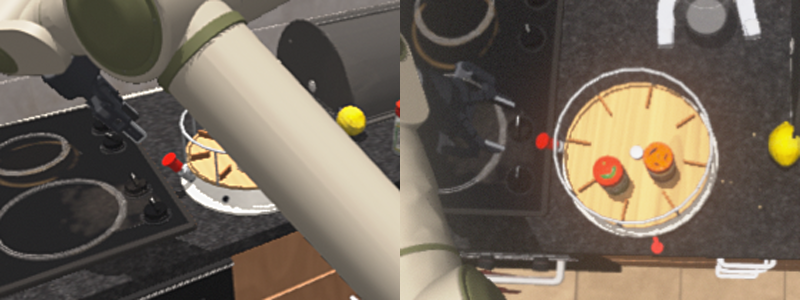

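Left: the gripper over the knob (knob at (172,160)). Right: finger ends at about (515,104) and (503,149), knob (543,141). I'll check the alignment against the projection.

```bash
python3 - <<'E'
from h import *
p,R,_=pose(); y=R.as_matrix()[:,1];z=R.as_matrix()[:,2]
for s in(-30,30,-38,38):
  q=p+y*s-z*8;u=proj("top",q)[0];v=proj("scene",q)[0];print(s,((u-[60,90])*[400/280,300/210]+[400,0]).round(),((v-[60,120])*[400/280,300/210]).round())
im=optics.capture("top");print([b for b in blobs(im) if b[0][0]<260])
p,R=knobpose(82.4,30);print(togo(p,R))
E
```

```text
-30 [499. 143.] [140. 137.]
30 [508. 105.] [134. 121.]
-38 [498. 148.] [141. 140.]
38 [509. 100.] [133. 118.]
[([160.3, 188.6], 115, [155, 183, 12, 12]), ([204.8, 209.2], 316, [195, 199, 21, 22]), ([242.5, 206.7], 48, [231, 198, 20, 13]), ([239.4, 262.0], 68, [236, 256, 8, 12])]
(array([0.0123, 0.004 , 0.3912]), array([-0.0009,  0.0026,  0.0007]))
```

>>> {"name": "servo_tool", "arguments": {
  "deltas": [
    [[0.004,0.002,0.1],[0,0,0],0.6],
    [[0.004,0.002,0.1],[0,0,0],0.6],
    [[0.004,0,0.1],[0,0,0],0.6],
    [[0.002,0,0.1],[0,0,0],0.6],
    [[0.002,0,0.07],[0,0,0],0.6],
    [[0.002,0,0.05],[0,0,0],0.6],
    [[0,0,0],[0,0,0],0.6]
  ]
}}

```text
time_s: 3.85
eef_pos: [538.7, 259.4, 51.4]
ee_rot: [0.199, 0.717, 0.628, -0.227]
force: [0.1, 0.7, 0.5]
grip_width: 0.605
grip_force: 0.0
```

```bash
python3 - <<'E'
from h import *
p,R=knobpose(82.4,0);print(togo(p,R))
a=optics.capture("scene")[190:270,130:240];b=optics.capture("top")[150:230,110:220]
cv2.imwrite("pics/c2.png",np.hstack([cv2.resize(x,(400,290),interpolation=cv2.INTER_CUBIC) for x in(a,b)]))
E
```

```text
(array([-0.0039, -0.0035,  0.0273]), array([ 0.0004,  0.0014, -0.0002]))
```

View pics/c2.png

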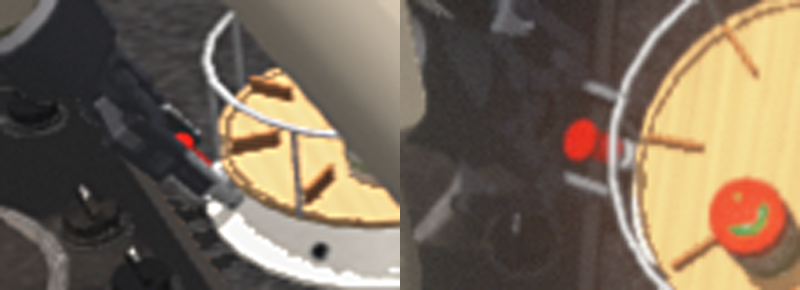

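The knob sits between the fingers (finger ends (600,90) and (585,182), knob (580,140) in the right crop). I'll close on it.

>>> {"name": "servo_tool", "arguments": {
  "deltas": [
    [[0,0,0.02],[0,0,0],0.3],
    [[0,0,0],[0,0,0],0.1],
    [[0,0,0],[0,0,0],0.0],
    [[0,0,0],[0,0,0],0.0],
    [[0,0,0],[0,0,0],0.0],
    [[0,0,0],[0,0,0],0.0]
  ],
  "squeeze": 60
}}

```text
time_s: 4.55
eef_pos: [538.4, 257.5, 48.3]
ee_rot: [0.199, 0.717, 0.628, -0.226]
force: [0.1, 1.0, 3.0]
grip_width: 0.282
grip_force: 58.6
```

>>> {"name": "servo_tool", "arguments": {
  "deltas": [
    [[0,0,-0.02],[0,0,0],0.0],
    [[0,0,-0.02],[0,0,0],0.0],
    [[0,0,-0.02],[0,0,0],0.0],
    [[0,0,-0.02],[0,0,0],0.0],
    [[0,0,0],[0,0,0],0.0]
  ],
  "squeeze": 80
}}

```text
time_s: 5.05
eef_pos: [539.5, 266.5, 61.3]
ee_rot: [0.199, 0.717, 0.628, -0.227]
force: [-1.6, -3.6, -5.9]
grip_width: 0.27
grip_force: 78.5
```

```bash
python3 - <<'E'
from h import *
p,R,s=pose();print(s['force'],s['force']@(-R.as_matrix()[:,2]))
a0=82.4
# screw about carousel axis by 4 deg per row
dz=Ro.from_euler('z',4,degrees=True);c=np.r_[C,0]
screw(c+dz.apply(p-c),dz*R,1)
b=optics.capture("top"); print([x for x in blobs(b) if x[0][0]<260])
E
```

```text
[-1.55247197 -3.64515802 -5.87193552] -6.998871621785159
1 rows [-0.0013, -0.0503, 0.0009] [-0.0256, 0.0, -0.0364] mm/row 10.056700796986178
[[529.0, 268.0, 61.0]]
[([157.1, 186.4], 131, [150, 181, 16, 11]), ([242.3, 206.0], 50, [231, 195, 20, 16]), ([204.6, 209.0], 318, [195, 199, 21, 22]), ([239.3, 261.9], 67, [236, 256, 8, 12])]
```

>>> {"name": "servo_tool", "arguments": {
  "deltas": [
    [[-0.0013,-0.05,0.001],[-0.0256,0,-0.0364],0],
    [[-0.0013,-0.05,0.001],[-0.0256,0,-0.0364],0],
    [[-0.0013,-0.05,0.001],[-0.0256,0,-0.0364],0],
    [[-0.0013,-0.05,0.001],[-0.0256,0,-0.0364],0],
    [[-0.0013,-0.05,0.001],[-0.0256,0,-0.0364],0]
  ]
}}

```text
time_s: 5.6
eef_pos: [490.1, 263.2, 61.9]
ee_rot: [0.237, 0.596, 0.744, -0.189]
force: [3.3, -13.0, 0.4]
grip_width: 0.27
grip_force: 78.7
```

```bash
python3 - <<'E'
from h import *
p,R,s=pose();print((R.inv().apply(s['force'])).round(1),s['grip_width'])
b=optics.capture("top"); print([x for x in blobs(b) if x[0][0]<260])
d=p[:2]-C;print(np.hypot(*d),np.degrees(np.arctan2(d[1],d[0])))
E
```

```text
[-11.2   0.4   7.4] 0.27041930800360625
[([246.2, 198.7], 53, [234, 188, 21, 16]), ([213.2, 212.9], 316, [203, 203, 22, 21]), ([157.3, 209.6], 130, [150, 204, 16, 11]), ([239.4, 261.8], 68, [236, 256, 8, 12])]
142.58289004881033 102.07802049102207
```

>>> {"name": "servo_tool", "arguments": {
  "deltas": [
    [[-0.006,-0.05,0.001],[-0.0256,0,-0.0364],0],
    [[-0.005,-0.05,0.001],[-0.0256,0,-0.0364],0],
    [[-0.0035,-0.05,0.001],[-0.0256,0,-0.0364],0],
    [[-0.0035,-0.05,0.001],[-0.0256,0,-0.0364],0]
  ]
}}

```text
time_s: 6.05
eef_pos: [453.3, 248.1, 63.1]
ee_rot: [0.261, 0.487, 0.82, -0.154]
force: [5.8, -7.8, -2.4]
grip_width: 0.274
grip_force: 79.1
```

```bash
python3 - <<'E'
from h import *
p,R,s=pose();print((R.inv().apply(s['force'])).round(1),s['grip_width'])
b=optics.capture("top"); print([x for x in blobs(b) if x[0][0]<260])
d=p[:2]-C;print(np.hypot(*d),np.degrees(np.arctan2(d[1],d[0])))
for nm,B in(("old",[x for x in blobs(b) if x[1]>250 and x[0][0]<260][0]),):
    w=ray("top",[B[0]],160)[0];d=w[:2]-C;print(nm,w,np.hypot(*d),np.degrees(np.arctan2(d[1],d[0]))-YAW)
E
```

```text
[-6.5  1.3  7.5] 0.27443737940148927
[([246.5, 192.6], 54, [235, 183, 21, 15]), ([220.8, 214.0], 313, [211, 204, 22, 21]), ([162.6, 227.3], 122, [156, 223, 16, 10]), ([239.4, 262.0], 68, [236, 256, 8, 12])]
140.98777876648947 118.18079355545235
old [465.4974168  122.59291125 160.        ] 54.41597304428405 -192.12892534168122
```

>>> {"name": "servo_tool", "arguments": {
  "deltas": [
    [[-0.003,-0.05,0.001],[-0.0256,0,-0.0364],0],
    [[-0.003,-0.037,0.001],[-0.019,0,-0.027],0],
    [[0,0,0.02],[0,0,0],0],
    [[0,0,0.015],[0,0,0],0],
    [[0,0,0],[0,0,0],0]
  ]
}}

```text
time_s: 6.6
eef_pos: [441.6, 235.1, 57.6]
ee_rot: [0.269, 0.437, 0.847, -0.138]
force: [3.9, -5.2, -3.7]
grip_width: 0.272
grip_force: 79.3
```

>>> {"name": "servo_tool", "arguments": {
  "deltas": [
    [[0,0,0],[0,0,0],0.42],
    [[0,0,0],[0,0,0],0.42],
    [[0,0,0],[0,0,0],0.42],
    [[0,0,0],[0,0,0],0.42]
  ]
}}

```text
time_s: 7.0
eef_pos: [441.0, 235.8, 57.3]
ee_rot: [0.269, 0.437, 0.847, -0.138]
force: [0.4, -0.5, 1.1]
grip_width: 0.419
grip_force: 0.0
```

```bash
python3 - <<'E'
from h import *
p,R,s=pose();print((R.inv().apply(s['force'])).round(1),s['grip_width'],p)
b=optics.capture("top"); print([x for x in blobs(b) if x[0][0]<260])
d=p[:2]-C;print(np.hypot(*d),np.degrees(np.arctan2(d[1],d[0])))
a=optics.capture("scene")[190:280,130:250];b=b[180:270,120:240]
cv2.imwrite("pics/c3.png",np.hstack([cv2.resize(x,(400,300),interpolation=cv2.INTER_CUBIC) for x in(a,b)]))
E
```

```text
[-1.2  0.1 -0.6] 0.4189193148448026 [441.00640946 235.75679402  57.27796641]
[([245.4, 191.0], 48, [235, 184, 20, 11]), ([224.2, 213.7], 315, [214, 203, 22, 22]), ([169.6, 234.4], 145, [163, 229, 16, 13]), ([239.3, 261.9], 67, [236, 256, 8, 12])]
136.9617550821977 125.17154530059021
```

View pics/c3.png

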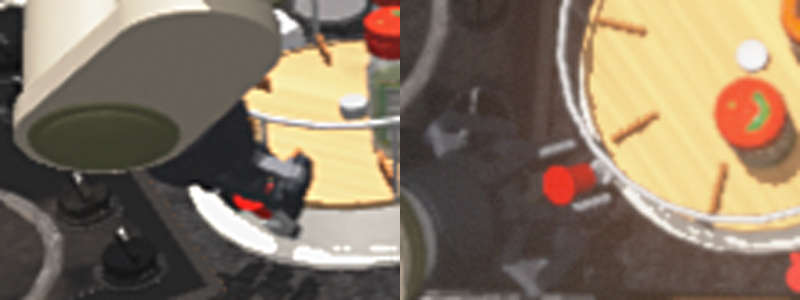

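Knob (570,185) between the open fingers, pin resting on the cone. I'll sweep with the rear finger until it snaps.

>>> {"name": "servo_tool", "arguments": {
  "deltas": [
    [[0,-0.01,0],[-0.005,0,-0.0073],0.42],
    [[0,-0.01,0],[-0.005,0,-0.0073],0.42],
    [[0,-0.01,0],[-0.005,0,-0.0073],0.42],
    [[0,-0.01,0],[-0.005,0,-0.0073],0.42]
  ]
}}

```text
time_s: 7.5
eef_pos: [434.3, 230.6, 57.0]
ee_rot: [0.272, 0.413, 0.859, -0.131]
force: [0.1, -0.7, -0.2]
grip_width: 0.419
grip_force: 0.0
```

```bash
cat > k.py <<'E'
from h import *
p,R,s=pose();print((R.inv().apply(s['force'])).round(1),s['grip_width'],p)
b=optics.capture("top"); print([x for x in blobs(b) if x[0][0]<260 and x[1]>100])
for d in(0,9):
    q,_=knobpose(82.4+45,19+13+d); print("pred knob flange px pull",d,proj("top",q))
E
python3 k.py
```

```text
[-0.4 -0.3  0.5] 0.4187971361023549 [434.27240917 230.57547309  57.03006317]
[([225.6, 213.5], 318, [216, 203, 21, 22]), ([173.5, 236.3], 143, [167, 231, 15, 13])]
pred knob flange px pull 0 [[170.2039325  236.01148058]]
pred knob flange px pull 9 [[167.57727574 236.91931441]]
```

```bash
cat >> k.py <<'E'
K=[x for x in blobs(b) if x[0][0]<200 and x[1]>60][0][0];J=[x for x in blobs(b) if 200<x[0][0]<260 and x[1]>250][0][0]
c2=C
for nm,u,u0,z in(("knob home",K,[160.3,188.7],72),("knob 9",K,[160.3,188.7],79),("cap",J,[204.8,209.3],158)):
    w=ray("top",[u],z)[0][:2]-c2;w0=ray("top",[u0],72 if 'k' in nm else z)[0][:2]-c2
    print(nm,np.hypot(*w),np.hypot(*w0),np.degrees(np.arctan2(w[1],w[0])-np.arctan2(w0[1],w0[0]))%360)
E
python3 k.py
```

```text
[ 0.8  0.  -0.9] 0.41831785346251293 [433.92815047 230.37178518  56.97257862]
[([225.6, 213.5], 316, [216, 203, 21, 22]), ([173.4, 236.2], 144, [167, 231, 15, 13])]
pred knob flange px pull 0 [[170.2039325  236.01148058]]
pred knob flange px pull 9 [[167.57727574 236.91931441]]
knob home 146.05637235832913 151.54906111325772 45.076999220771306
knob 9 145.43953537255993 151.54906111325772 45.728502242212414
cap 53.84234135412696 55.67959992499061 47.58424396562555
```

>>> {"name": "servo_tool", "arguments": {
  "deltas": [
    [[0,-0.01,0],[0,0,0],0.42],
    [[0,-0.01,0],[0,0,0],0.42],
    [[0,-0.01,0],[0,0,0],0.42]
  ]
}}

```text
time_s: 7.9
eef_pos: [430.9, 227.9, 57.4]
ee_rot: [0.273, 0.413, 0.859, -0.129]
force: [10.6, 5.8, -5.2]
grip_width: 0.421
grip_force: 5.8
```

```bash
python3 k.py
```

```text
[ 1.3 11.9  5.5] 0.4213065631483733 [430.93902785 227.94877165  57.36708371]
[([225.7, 213.6], 313, [216, 203, 21, 22]), ([173.8, 236.6], 143, [167, 231, 16, 13])]
pred knob flange px pull 0 [[170.2039325  236.01148058]]
pred knob flange px pull 9 [[167.57727574 236.91931441]]
knob home 145.86697027195973 151.54906111325772 45.58049775463525
knob 9 145.26586625052065 151.54906111325772 46.23162332947551
cap 54.085840638962786 55.67959992499061 47.765067804101534
```

The pin stops the platter with 12 N, so it is in the hole. I'll centre the fingers and retreat along the axis.

>>> {"name": "servo_tool", "arguments": {
  "deltas": [
    [[0,0.015,0],[0,0,0],0.5],
    [[0,0.015,0],[0,0,0],0.7],
    [[0,0,0],[0,0,0],0.7],
    [[0,0,-0.1],[0,0,0],0.7],
    [[0,0,-0.15],[0,0,0],0.7],
    [[-0.05,0,-0.18],[0,0,0],0.9],
    [[-0.08,0,-0.18],[0,0,0],0.9],
    [[-0.08,0,-0.18],[0,0,0],0.9]
  ]
}}

```text
time_s: 8.75
eef_pos: [398.4, 275.1, 211.7]
ee_rot: [0.272, 0.413, 0.859, -0.131]
force: [0.9, -0.8, 0.1]
grip_width: 0.9
grip_force: 0.0
```

```bash
python3 k.py; python3 - <<'E'
from h import *
a=optics.capture("scene");print([x for x in blobs(a) if x[0][0]<330]);a=a[160:280,120:290];b=optics.capture("top")[130:280,130:330]
cv2.imwrite("pics/c4.png",np.hstack([cv2.resize(x,(400,300),interpolation=cv2.INTER_CUBIC) for x in(a,b)]))
E
```

```text
[-0.9  0.2  0.6] 0.8998303035969034 [398.38381483 275.06123233 211.73237873]
[([225.5, 213.5], 316, [216, 203, 21, 22]), ([173.6, 236.2], 139, [167, 230, 15, 13])]
pred knob flange px pull 0 [[170.2039325  236.01148058]]
pred knob flange px pull 9 [[167.57727574 236.91931441]]
knob home 145.697649835955 151.54906111325772 45.18482585058026
knob 9 145.08627994897407 151.54906111325772 45.837671509705885
cap 53.80646969440304 55.67959992499061 47.36748700513641
[([248.9, 184.2], 35, [241, 179, 17, 8]), ([248.5, 197.9], 182, [240, 191, 19, 16]), ([210.1, 249.6], 102, [205, 245, 12, 11]), ([274.8, 264.8], 44, [270, 262, 10, 7]), ([105.2, 379.8], 24, [103, 377, 6, 7]), ([98.4, 382.4], 19, [96, 380, 6, 6]), ([87.8, 385.3], 16, [85, 383, 6, 6])]
```

View pics/c4.png

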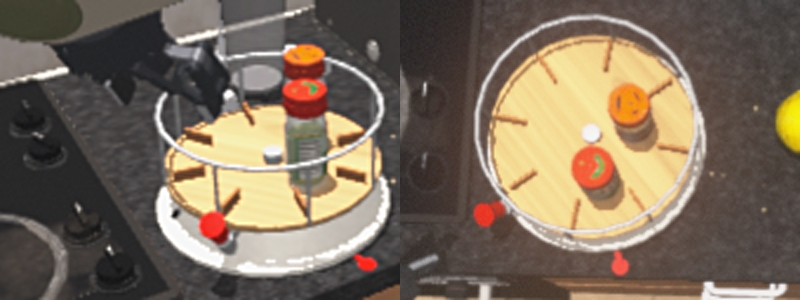

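The green jar is now in the front lane toward the pointer (615,262); knob at (488,214). I'll triangulate knob and caps, comparing with the knob's home position at the start.

```bash
cat >> h.py <<'E'
def tri(ut,us):
    f=lambda X:np.r_[proj("top",X)[0]-ut,proj("scene",X)[0]-us]
    r=least_squares(f,[500,100,100]);return r.x,np.abs(r.fun).max()
E
python3 - <<'E'
from h import *
for nm,u,s in(("k0",(160.3,188.7),(179.7,232.1)),("k1",(173.6,236.2),(210.1,249.6))):
    X,e=tri(u,s);d=X[:2]-C;print(nm,X.round(1),e.round(1),np.hypot(*d),np.degrees(np.arctan2(d[1],d[0])))
b=optics.capture("top");J=[x for x in blobs(b) if 200<x[0][0]<260 and x[1]>250][0];x,y,w,h=J[2]
for u,z in(((x+w/2-.5,y+h/2-.5),157),):
    W=ray("top",[u],z)[0];d=W[:2]-C;print("old",W,np.hypot(*d),np.degrees(np.arctan2(d[1],d[0]))-YAW, proj("scene",W))
N=[x for x in blobs(b) if 340<x[0][0]<370];print(N)
print(optics.camera_model("top")['R'].T@-optics.camera_model("top")['t'])
# hub, pointer
h=ray("top",[(591/2+130-200+0,133/2+130)],62);print("hub",h)
print("pointer",ray("top",[(239.3,261.9),(240,268)],3))
E
```

```text
k0 [535.5 273.7  70.8] 0.5 150.71565670000479 84.07290742545304
k1 [428.5 237.8  70.3] 0.3 146.10824941169315 128.70079637519757
old [467.35998726 112.24401796 157.        ] 53.795851694004675 -180.9955155865006 [[249.72934292 196.46204338]]
[([355.2, 233.6], 306, [345, 224, 21, 21])]
[ 291.4390553     2.95666635 1145.28643588]
hub [[523.54982048 125.68579341  62.        ]]
pointer [[380.37507092  92.9821984    3.        ]
 [366.14539107  90.79936722   3.        ]]
```

Knob height matches the start (70.3 vs 70.8 mm), so the pin is home. Better centre C≈(522.5,125), yaw≈12.7°. Now the old jar.

```bash
python3 - <<'E'
from h import *
D=Ro.from_matrix(np.c_[[-1,0,0],[0,1,0],[0,0,-1]])
screw([467,112,215],D,9)
E
```

```text
9 rows [-0.0755, -0.0635, 0.0272] [-0.0194, 0.0404, -0.0614] mm/row 20.462678395550064
[[399.0, 255.0, 215.0], [401.0, 235.0, 218.0], [405.0, 215.0, 221.0], [411.0, 196.0, 223.0], [419.0, 177.0, 224.0], [429.0, 159.0, 223.0], [440.0, 142.0, 222.0], [453.0, 126.0, 219.0], [467.0, 112.0, 215.0]]
```

>>> {"name": "servo_tool", "arguments": {
  "deltas": [
    [[-0.085,-0.0714,0.0306],[-0.0218,0.0455,-0.0691],0.75],
    [[-0.085,-0.0714,0.0306],[-0.0218,0.0455,-0.0691],0.75],
    [[-0.085,-0.0714,0.0306],[-0.0218,0.0455,-0.0691],0.75],
    [[-0.085,-0.0714,0.0306],[-0.0218,0.0455,-0.0691],0.75],
    [[-0.085,-0.0714,0.0306],[-0.0218,0.0455,-0.0691],0.75],
    [[-0.085,-0.0714,0.0306],[-0.0218,0.0455,-0.0691],0.75],
    [[-0.085,-0.0714,0.0306],[-0.0218,0.0455,-0.0691],0.75],
    [[-0.085,-0.0714,0.0306],[-0.0218,0.0455,-0.0691],0.75]
  ]
}}

```text
time_s: 9.75
eef_pos: [457.0, 119.5, 216.3]
ee_rot: [0.015, 0.031, 0.999, -0.011]
force: [-0.5, 0.2, 0.0]
grip_width: 0.749
grip_force: 0.0
```

```bash
python3 - <<'E'
from h import *
D=Ro.from_matrix(np.c_[[-1,0,0],[0,1,0],[0,0,-1]])
print(togo([467,112,131],D),pose()[2]['joints'])
E
```

```text
(array([-0.0386, -0.0253,  0.4287]), array([-0.0143,  0.0195, -0.0396])) [ 0.02037389  0.19728691  1.68853415 -0.02543249  1.22647321 -1.47998513]
```

>>> {"name": "servo_tool", "arguments": {
  "deltas": [
    [[-0.03,-0.02,0],[-0.0143,0.0195,-0.0396],0.75],
    [[0,0,0.1],[0,0,0],0.75],
    [[0,0,0],[0,0,0],0.75]
  ]
}}

```text
time_s: 10.05
eef_pos: [461.6, 115.6, 194.4]
ee_rot: [-0.002, 0.003, 1.0, -0.001]
force: [-0.4, -1.0, 0.8]
grip_width: 0.75
grip_force: 0.0
```

```bash
python3 - <<'E'
from h import *
D=Ro.from_matrix(np.c_[[-1,0,0],[0,1,0],[0,0,-1]])
print(togo([467,112,131],D))
E
```

```text
(array([-0.028 , -0.0171,  0.3168]), array([-0.0015, -0.0019, -0.0033]))
```

>>> {"name": "servo_tool", "arguments": {
  "deltas": [
    [[-0.028,-0.017,0],[-0.0015,-0.002,-0.003],0.75],
    [[0,0,0.1],[0,0,0],0.75],
    [[0,0,0.1],[0,0,0],0.75],
    [[0,0,0.1],[0,0,0],0.75],
    [[0,0,0.015],[0,0,0],0.75],
    [[0,0,0],[0,0,0],0.6]
  ]
}}

```text
time_s: 10.65
eef_pos: [469.4, 112.9, 135.3]
ee_rot: [0.004, -0.001, 1.0, 0.0]
force: [0.9, 0.1, 1.2]
grip_width: 0.61
grip_force: 0.0
```

>>> {"name": "servo_tool", "arguments": {
  "deltas": [
    [[0,0,0],[0,0,0],0.4],
    [[0,0,0],[0,0,0],0.4],
    [[0,0,0],[0,0,0],0.4],
    [[0,0,0],[0,0,0],0.4]
  ],
  "squeeze": 30
}}

```text
time_s: 11.05
eef_pos: [469.9, 113.0, 136.0]
ee_rot: [0.005, -0.001, 1.0, 0.0]
force: [-0.4, -0.2, 5.3]
grip_width: 0.509
grip_force: 31.1
```

```bash
python3 - <<'E'
from h import *
p,R,s=pose();print(p,s['force'],s['grip_width'],s['grip_force'])
b=optics.capture("top");print([x for x in blobs(b) if 140<x[0][0]<260])
E
```

```text
[469.90728344 112.97255061 136.00336999] [-0.38543126 -0.2002747   5.25004731] 0.5094620481574476 31.06962025165558
[]
```

>>> {"name": "servo_tool", "arguments": {
  "deltas": [
    [[0,0,-0.02],[0,0,0],0.4],
    [[0,0,-0.02],[0,0,0],0.4],
    [[0,0,0],[0,0,0],0.4],
    [[0.03,-0.007,0],[0,0,0],0.4],
    [[0.05,-0.011,0],[0,0,0],0.4],
    [[0.05,-0.011,0],[0,0,0],0.4],
    [[0.036,-0.008,0],[0,0,0],0.4],
    [[0,0,0],[0,0,0],0.4]
  ],
  "squeeze": 40
}}

```text
time_s: 11.9
eef_pos: [434.9, 105.3, 142.7]
ee_rot: [0.004, -0.001, 1.0, 0.0]
force: [0.6, -0.2, -1.4]
grip_width: 0.504
grip_force: 40.8
```

```bash
python3 - <<'E'
from h import *
p,R,s=pose();print(p,s['force'],s['grip_width'],s['grip_force'],R.as_quat())
a=optics.capture("scene");print([x for x in blobs(a) if 140<x[0][0]<290])
E
```

```text
[434.93780515 105.32187933 142.67347258] [ 0.64506127 -0.24710895 -1.38706046] 0.5041607938799825 40.75147747993469 [-6.23824277e-04  9.99993112e-01  1.03100674e-04  3.65726662e-03]
[([243.2, 182.7], 16, [241, 180, 5, 6]), ([260.1, 199.0], 87, [254, 194, 14, 10]), ([209.9, 249.4], 99, [205, 245, 12, 11]), ([275.0, 264.8], 34, [271, 262, 9, 6])]
```

>>> {"name": "servo_tool", "arguments": {
  "deltas": [
    [[-0.005,0,0.01],[0,0,0],0.4],
    [[0,0,0.01],[0,0,0],0.4],
    [[0,0,0.008],[0,0,0],0.4],
    [[0,0,0.005],[0,0,0],0.4],
    [[0,0,0],[0,0,0],0.4]
  ]
}}

```text
time_s: 12.45
eef_pos: [437.2, 105.5, 136.2]
ee_rot: [0.004, -0.001, 1.0, 0.0]
force: [-1.0, -1.0, 2.7]
grip_width: 0.508
grip_force: 41.1
```

>>> {"name": "servo_tool", "arguments": {
  "deltas": [
    [[0,0,0],[0,0,0],0.6],
    [[0,0,0],[0,0,0],0.7],
    [[0,0,0],[0,0,0],0.7],
    [[0,0,-0.1],[0,0,0],0.75],
    [[0,0,-0.15],[0,0,0],0.75],
    [[0,0,-0.2],[0,0,0],0.75],
    [[0,-0.15,-0.1],[0,0,0],0.75],
    [[0,-0.2,0],[0,0,0],0.75]
  ]
}}

```text
time_s: 13.25
eef_pos: [437.2, 35.3, 248.8]
ee_rot: [0.007, -0.002, 1.0, -0.0]
force: [1.2, -0.2, -0.7]
grip_width: 0.748
grip_force: 0.0
```

>>> {"name": "servo_tool", "arguments": {
  "deltas": [
    [[0,-0.2,0],[0,0,0],0.75],
    [[0,-0.2,0],[0,0,0],0.75],
    [[0,-0.2,0],[0,0,0],0.75],
    [[0,-0.1,0],[0,0,0],0.75]
  ]
}}

```text
time_s: 13.65
eef_pos: [436.2, -107.2, 245.9]
ee_rot: [0.004, 0.0, 1.0, -0.0]
force: [-0.6, 0.9, -0.4]
grip_width: 0.746
grip_force: 0.0
```

```bash
python3 - <<'E'
from h import *
b=optics.capture("top");B=[x for x in blobs(b) if 140<x[0][0]<400];print(B)
C=np.array([522.5,125]);yaw=12.7
for J in B:
  if J[1]<250 or J[0][0]>300: continue
  x,y,w,h=J[2];W=ray("top",[(x+w/2-.5,y+h/2-.5)],157)[0];d=W[:2]-C;print("old",W,np.hypot(*d),np.degrees(np.arctan2(d[1],d[0]))-yaw)
D=Ro.from_matrix(np.c_[[-1,0,0],[0,1,0],[0,0,-1]])
W=ray("top",[(355,234)],103)[0];print(W,pose()[0],togo([W[0],W[1],150],D),pose()[2]['joints'])
a=optics.capture("scene");print([x for x in blobs(a) if 140<x[0][0]<480],proj("scene",W))
cv2.imwrite("pics/c5.png",np.hstack([cv2.resize(x,(400,300),interpolation=cv2.INTER_CUBIC) for x in(a[100:280,120:360],b[130:310,160:400])]))
E
```

```text
[([246.5, 188.2], 56, [235, 177, 20, 17]), ([228.2, 229.1], 320, [218, 219, 22, 21]), ([173.6, 236.2], 139, [167, 230, 15, 13]), ([361.2, 238.7], 23, [357, 236, 8, 6]), ([239.3, 261.9], 67, [236, 256, 8, 12])]
old [435.20054521 105.65719455 157.        ] 89.41665912720575 -180.20689251643347
[ 439.23327438 -162.81813274  103.        ] [ 436.31205637 -108.53467067  245.77671356] (array([-0.0116, -0.271 ,  0.4792]), array([-0.0006,  0.0047, -0.0012])) [-0.50710515  0.12935364  1.68966674  0.002908    1.31566584 -2.07676265]
[([446.1, 129.5], 127, [429, 125, 33, 11]), ([434.7, 160.6], 137, [424, 155, 20, 15]), ([355.0, 182.2], 99, [348, 178, 16, 10]), ([249.5, 184.3], 31, [241, 180, 17, 7]), ([346.5, 192.0], 108, [337, 188, 23, 9]), ([258.0, 200.8], 135, [249, 196, 19, 10]), ([254.4, 208.0], 21, [250, 206, 10, 5]), ([209.9, 249.4], 99, [205, 245, 12, 11])] [[344.88077827 193.83527516]]
```

View pics/c5.png

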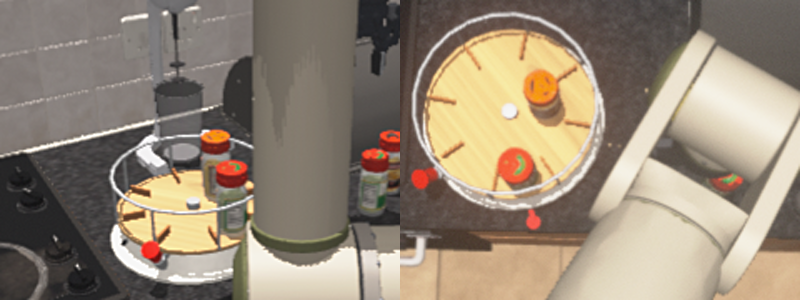

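Left: old green jar stands upright at the front; right: its cap at (517,167) in the front lane with the loose green jar just visible at (727,183). Old jar at r=89.4 mm. Now the new jar.

>>> {"name": "servo_tool", "arguments": {
  "deltas": [
    [[-0.006,-0.14,0],[0,0.004,0],0.75],
    [[-0.006,-0.131,0],[0,0,0],0.75],
    [[0,0,0.15],[0,0,0],0.75],
    [[0,0,0.15],[0,0,0],0.75],
    [[0,0,0],[0,0,0],0.75]
  ]
}}

```text
time_s: 14.25
eef_pos: [437.6, -156.9, 183.1]
ee_rot: [-0.002, -0.001, 1.0, 0.002]
force: [0.2, -0.7, 1.0]
grip_width: 0.746
grip_force: 0.0
```

```bash
python3 - <<'E'
from h import *
D=Ro.from_matrix(np.c_[[-1,0,0],[0,1,0],[0,0,-1]])
print(pose()[0],togo([439.2,-163.5,80],D))
E
```

```text
[ 437.63195141 -156.89917248  183.11686963] (array([-0.0099, -0.0352,  0.5154]), array([ 0.0027, -0.0026,  0.0013]))
```

>>> {"name": "servo_tool", "arguments": {
  "deltas": [
    [[-0.009,-0.035,0.05],[0,0,0],0.75],
    [[0,0,0.1],[0,0,0],0.75],
    [[0,0,0.1],[0,0,0],0.75],
    [[0,0,0.1],[0,0,0],0.75],
    [[0,0,0.1],[0,0,0],0.75],
    [[0,0,0.065],[0,0,0],0.75],
    [[0,0,0],[0,0,0],0.75]
  ]
}}

```text
time_s: 14.95
eef_pos: [441.1, -165.6, 82.6]
ee_rot: [0.0, -0.001, 1.0, 0.0]
force: [-0.3, -0.5, 0.7]
grip_width: 0.751
grip_force: 0.0
```

>>> {"name": "servo_tool", "arguments": {
  "deltas": [
    [[0,0,0],[0,0,0],0.6],
    [[0,0,0],[0,0,0],0.4],
    [[0,0,0],[0,0,0],0.4],
    [[0,0,0],[0,0,0],0.4],
    [[0,0,0],[0,0,0],0.4]
  ],
  "squeeze": 40
}}

```text
time_s: 15.45
eef_pos: [441.8, -166.1, 84.4]
ee_rot: [0.002, -0.001, 1.0, -0.001]
force: [-0.2, 2.0, 6.9]
grip_width: 0.505
grip_force: 40.5
```

>>> {"name": "servo_tool", "arguments": {
  "deltas": [
    [[0,0,-0.05],[0,0,0],0.4],
    [[0,0,-0.15],[0,0,0],0.4],
    [[0,0,-0.2],[0,0,0],0.4],
    [[0,0,-0.2],[0,0,0],0.4],
    [[0,0,-0.2],[0,0,0],0.4],
    [[0,0,-0.12],[0,0,0],0.4],
    [[-0.02,0.15,0],[0,0,0],0.4],
    [[-0.03,0.2,0],[0,0,0],0.4]
  ]
}}

```text
time_s: 16.25
eef_pos: [450.6, -95.9, 268.5]
ee_rot: [0.002, 0.001, 1.0, -0.001]
force: [-0.2, 0.3, -1.1]
grip_width: 0.504
grip_force: 41.1
```

>>> {"name": "servo_tool", "arguments": {
  "deltas": [
    [[-0.03,0.2,0],[0,0,0],0.4],
    [[-0.03,0.2,0],[0,0,0],0.4],
    [[-0.03,0.2,0],[0,0,0],0.4],
    [[-0.03,0.2,0],[0,0,0],0.4],
    [[-0.03,0.15,0],[0,0,0],0.4],
    [[-0.03,0.08,0],[0,0,0],0.4],
    [[0,0,0],[0,0,0],0.4]
  ]
}}

```text
time_s: 16.95
eef_pos: [486.3, 111.9, 267.8]
ee_rot: [0.001, -0.002, 1.0, 0.0]
force: [-0.2, 0.3, -0.5]
grip_width: 0.505
grip_force: 41.1
```

```bash
python3 - <<'E'
from h import *
D=Ro.from_matrix(np.c_[[-1,0,0],[0,1,0],[0,0,-1]])
p=pose()[0];print(p,togo([488,117,p[2]],D),pose()[2]['grip_width'])
a=optics.capture("scene");b=optics.capture("top");Z=p[2]-84.4
print([x for x in blobs(b) if 140<x[0][0]<330],[x for x in blobs(a) if 140<x[0][0]<330])
for dx in(0,-3):print(Z,proj("scene",p+[dx,0,0]-[0,0,84.4]),proj("top",p+[dx,0,0]-[0,0,84.4]))
cv2.imwrite("pics/c6.png",np.hstack([cv2.resize(x,(400,300),interpolation=cv2.INTER_CUBIC) for x in(a[100:250,170:370],b[130:280,160:360])]))
E
```

```text
[486.26927189 111.94341941 267.77342193] (array([-0.0088,  0.0252,  0.    ]), array([0.0003, 0.0013, 0.0027])) 0.504700805291323
[([239.5, 261.8], 64, [236, 256, 8, 11])] [([245.5, 143.7], 69, [240, 140, 15, 8]), ([244.9, 150.0], 19, [242, 149, 9, 4]), ([258.1, 200.8], 117, [250, 196, 18, 10]), ([209.9, 249.4], 99, [205, 245, 12, 11]), ([274.7, 264.6], 42, [270, 262, 10, 6])]
183.3734219280678 [[245.86008141 183.5366638 ]] [[225.23874907 201.95965937]]
183.3734219280678 [[246.44416035 184.02205319]] [[225.17044441 203.41643601]]
```

View pics/c6.png

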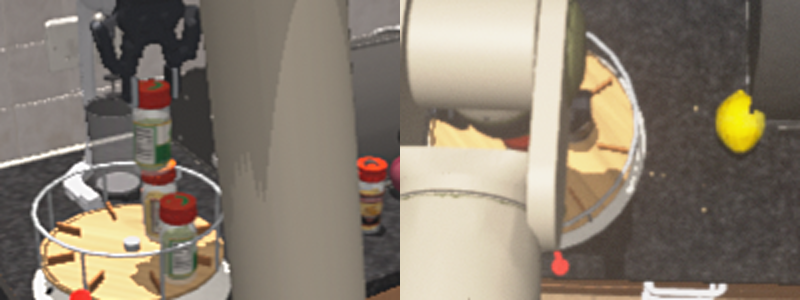

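Left: the new jar hangs upright in the gripper, cap (153,95), over the lane behind the old jar (178,240). I'll lower it.

>>> {"name": "servo_tool", "arguments": {
  "deltas": [
    [[-0.009,0.025,0],[0,0.001,0.002],0.4],
    [[0,0,0],[0,0,0],0.4],
    [[0,0,0.06],[0,0,0],0.4],
    [[0,0,0.02],[0,0,0],0.4]
  ]
}}

```text
time_s: 17.45
eef_pos: [487.6, 115.0, 249.5]
ee_rot: [-0.001, 0.001, 1.0, 0.0]
force: [-0.3, -0.4, -1.7]
grip_width: 0.503
grip_force: 41.1
```

```bash
python3 - <<'E'
from h import *
D=Ro.from_matrix(np.c_[[-1,0,0],[0,1,0],[0,0,-1]])
print(pose()[0],togo([487.8,117,139],D))
E
```

```text
[487.55923193 114.98160419 249.53385324] (array([-0.0025,  0.01  ,  0.5527]), array([ 0.0001, -0.0015, -0.0014]))
```

>>> {"name": "servo_tool", "arguments": {
  "deltas": [
    [[-0.002,0.009,0.08],[0,0,0],0.4],
    [[0,0,0.1],[0,0,0],0.4],
    [[0,0,0.1],[0,0,0],0.4],
    [[0,0,0.1],[0,0,0],0.4],
    [[0,0,0.08],[0,0,0],0.4],
    [[0,0,0.04],[0,0,0],0.4],
    [[0,0,0],[0,0,0],0.4]
  ]
}}

```text
time_s: 18.15
eef_pos: [488.0, 117.0, 150.1]
ee_rot: [-0.001, 0.001, 1.0, 0.0]
force: [0.2, 1.0, -0.3]
grip_width: 0.504
grip_force: 41.1
```

```bash
python3 - <<'E'
from h import *
D=Ro.from_matrix(np.c_[[-1,0,0],[0,1,0],[0,0,-1]])
p,R,s=pose();print(p,s['force'],togo([487.8,117,138.5],D))
a=optics.capture("scene");print([x for x in blobs(a) if 140<x[0][0]<330])
E
```

```text
[487.95332726 117.00167016 150.12210493] [ 0.21323872  0.95577945 -0.26076529] (array([ 0.0006, -0.    ,  0.0581]), array([ 0.0001, -0.0015, -0.0012]))
[([244.5, 188.5], 92, [239, 182, 14, 12]), ([258.7, 201.1], 128, [250, 196, 18, 13]), ([209.9, 249.4], 99, [205, 245, 12, 11]), ([274.7, 264.5], 39, [270, 262, 10, 6])]
```

>>> {"name": "servo_tool", "arguments": {
  "deltas": [
    [[0,0,0.02],[0,0,0],0.4],
    [[0,0,0.02],[0,0,0],0.4],
    [[0,0,0.01],[0,0,0],0.4],
    [[0,0,0.006],[0,0,0],0.4],
    [[0,0,0],[0,0,0],0.4]
  ]
}}

```text
time_s: 18.7
eef_pos: [488.4, 117.1, 139.8]
ee_rot: [-0.0, 0.001, 1.0, 0.0]
force: [1.2, -0.0, -1.3]
grip_width: 0.502
grip_force: 41.1
```

>>> {"name": "servo_tool", "arguments": {
  "deltas": [
    [[0,0,0.006],[0,0,0],0.4],
    [[0,0,0.005],[0,0,0],0.4],
    [[0,0,0],[0,0,0],0.4]
  ]
}}

```text
time_s: 19.0
eef_pos: [488.9, 117.2, 138.5]
ee_rot: [0.001, 0.001, 1.0, 0.0]
force: [-0.8, 1.4, 5.4]
grip_width: 0.505
grip_force: 41.7
```

>>> {"name": "servo_tool", "arguments": {
  "deltas": [
    [[0,0,0],[0,0,0],0.6],
    [[0,0,0],[0,0,0],0.65],
    [[0,0,0],[0,0,0],0.65],
    [[0,0,-0.05],[0,0,0],0.65],
    [[0,0,-0.1],[0,0,0],0.65],
    [[0,0,-0.15],[0,0,0],0.65],
    [[0,0,-0.2],[0,0,0],0.65],
    [[0,0,-0.15],[0,0,0],0.65]
  ]
}}

```text
time_s: 19.8
eef_pos: [488.6, 117.1, 270.7]
ee_rot: [0.001, 0.001, 1.0, 0.0]
force: [-0.5, -0.3, 0.9]
grip_width: 0.652
grip_force: 0.0
```

>>> {"name": "servo_tool", "arguments": {
  "deltas": [
    [[0,-0.2,0],[0,0,0],0.65],
    [[0,-0.2,0],[0,0,0],0.65],
    [[0,-0.2,0],[0,0,0],0.65],
    [[0,-0.2,0],[0,0,0],0.65],
    [[0,-0.2,0],[0,0,0],0.65],
    [[0,0,0],[0,0,0],0.65]
  ]
}}

```text
time_s: 20.4
eef_pos: [488.0, -86.6, 268.1]
ee_rot: [0.0, 0.003, 1.0, -0.0]
force: [-0.0, -0.1, -0.3]
grip_width: 0.653
grip_force: 0.0
```

```bash
python3 - <<'E'
from h import *
a=optics.capture("scene");b=optics.capture("top")
C=np.array([522.5,125]);yaw=12.7
B=[x for x in blobs(b) if 140<x[0][0]<300];print(B)
for J in B:
  if J[1]<250: continue
  x,y,w,h=J[2];W=ray("top",[(x+w/2-.5,y+h/2-.5)],157)[0];d=W[:2]-C;print(W,np.hypot(*d),np.degrees(np.arctan2(d[1],d[0]))-yaw)
S=[x for x in blobs(a) if 200<x[0][0]<225];print(S,tri(B[[i for i,x in enumerate(B) if x[0][0]<190][0]][0],S[0][0]))
cv2.imwrite("pics/c7.png",np.hstack([cv2.resize(x,(400,300),interpolation=cv2.INTER_CUBIC) for x in(a[120:300,140:380],b[130:310,150:390])]))
E
```

```text
[([246.3, 188.1], 53, [235, 177, 20, 17]), ([223.5, 204.5], 303, [214, 195, 21, 21]), ([228.2, 228.8], 332, [218, 218, 22, 22]), ([173.6, 236.2], 139, [167, 230, 15, 13]), ([239.4, 261.8], 63, [236, 256, 8, 11])]
[485.12313609 117.20767645 157.        ] 38.180495834156915 -180.9236648782059
[436.23678495 105.70220213 157.        ] 88.39540301361758 -180.09007832643218
[([209.9, 249.3], 99, [205, 244, 12, 11])] (array([428.60609899, 237.91512647,  71.03148482]), np.float64(0.4686291242229288))
```

View pics/c7.png

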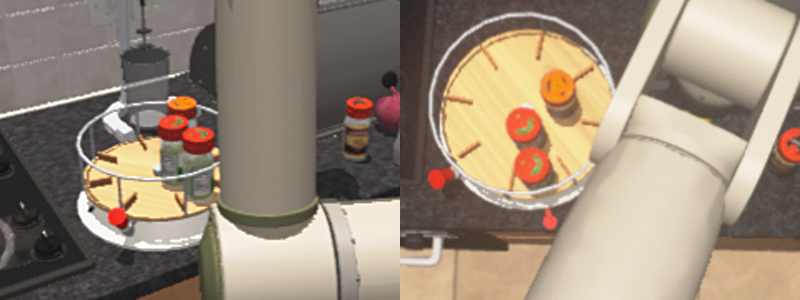

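Both green jars stand upright in the front lane (caps (523,127) and (533,167)) at r≈38 and 88 mm. The brown jar is in place, the pin is home, and the arm is clear.

```bash
python3 -c "
from rig import ctrl
print(ctrl.finish_job())"
```

```text
the job is handed in; nothing more can be done
None
```

The job is handed in at about 20 s: the pin is home in the front hole, and both green jars stand in the front lane (about 88 and 38 mm from the axis). The brown jar is still on the carousel, and I saw nothing else on the worktop disturbed.

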